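# Tip a tray of glazed discs into its scoop corner and hold it

### The arm

A 6-joint arm with a two-finger parallel gripper is mounted at the origin on the work surface. World frame = base frame: x ahead of the robot, y to its left, z up, the work surface at z = 0. Lengths are in m, angles in rad, forces in N, time in s.
With the tool pointing down it reaches from about 0.35 to 0.725 m from the base axis. Payload 6 kg.
Tool frame: the origin (TCP) lies at the very end of the fingers, on their centre line; the grasp point (between the pads) lies r.grasp_offset behind it (r.grasp_offset is the distance from the TCP to the grasp point, in m); z points along the fingers, y is the line along which they close (so a half turn about z gives the same grasp; the last joint's range is limited). The gripper opens to 85 mm and grips with 20 to 120 N. Pads are 22 mm wide; open, the fingers measure 114 mm over their backs; the gripper's body (76 mm by 85 mm) begins 54 mm behind the grasp point. The pads swing forward as they close: fully open they stand 13 mm farther back than shut.
Start: joints at [1.455, 0.04, 0.085, 0, -1.615, -0.334], TCP at [0.261, 0.54, 0.231] pointing down, gripper open.
Joint ranges: [-2.56, 2.56], [-1.29, 2.01], [-1.08, 1.49], [-3.29, 1.98], [-2.81, -0.18], [-2.99, 2.99]. Speed limits (rad/s): [2.57, 2.57, 3.01, 3.14, 3.14, 3.14].

### API

Orientations are given as a rotation vector (axis times angle).
In Python, from station import r gives the robot as it stands.
- The arm moves only by the tool carry_out, never from a script. Its argument "plan" is a list of rows, each a list of 7 numbers: the turn, a rotation vector about the tool's x, y, z each as a share of 90 degrees, from -1 to 1, then the shift along the tool's x, y, z each as a share of 0.5 m, from -1 to 1, then the closure, from 0 (fully open) to 1 (shut). A call has 1 to 20 rows; each row is the pose to reach, as a shift and turn from the pose commanded when the call began, along the tool's axes at that moment; what a row does not reach only later rows make up. A row lasts 1/8 s, in which the tool goes at most 62.5 mm and 10.7 degrees, less where a joint would pass 70% of its speed; a pose out of reach is approached as far as the arm can. A call with a number of a shift or a turn outside -1 to 1 is refused whole. A call with a gripper value outside its range is refused whole. The fingers move at their own pace and stop on an object; "grip_force" is the grip in N (left out, the last holds). Time passes only in rows, so rows that repeat a pose let the fingers close. It gives the time, the measured TCP pose, the force, the opening and the grip force at its end, in the units of the state.
- r.get_state(): the state, without advancing time (a new reading comes with each control period).
- r.camera(name): name is "side" or "top"; returns a dict with "frame" (480x640x3 uint8, blue, green, red), "mtx" (3x3 intrinsics, pixels), "eye" and "attitude" of the camera in the world. Camera axes: x right, y up, looking along -z (the intrinsics and any distortion apply to the point x, -y, -z); pixel columns grow to the right and rows downward; lengths in m; the calibration is good to about 2 mm. A picture is of the moment at which its call begins. There is no depth.
- r.job_done(): hands the job in; it is judged then, once.
The state is a dict: "t": time; "qpos": joint angles; "joint_vel": joint speeds; "tau": joint torques, N m; "tcp_pos": TCP position; "tcp_rot": TCP orientation; "ft_force": force on the tool from outside, world axes, zero at the start; "moment": the same for the moment, N m; "finger_gap": finger opening in m; "grasp_force": force on a finger pad.
Only numpy, scipy, OpenCV 4.12 (cv2) and the standard library are available. Lean on these libraries where they do the work, as an engineer would, in place of code of your own. Each camera call takes 0.05 s, during which the arm holds its last target. There are 200 camera calls.

### The job

Pick up the small plywood tray by its handle bar, clear of the bench, and tip it so that all four loose glazed discs slide, untouched, into its scoop corner, the one corner where the walls dip low. Finish while still holding the tray in the air, steady and clearly tilted (15 degrees or more) with the discs lying in that corner, and leave the jar, the bowl and the wooden paddle where they are.

Things in the scene. Friction and masses are not known exactly. Their poses are not given: they have to be found in the camera images.
- tray: open plywood carrying tray, 200 mm long (x) by 140 wide (y), walls 60 high and 4 thick, floor 4 thick, 0.2 to 0.35 kg, standing at any yaw. Origin: centre of the underside; z up. The scoop corner is its (+x, +y) corner: there the walls are only 32 mm high, over the last 55 mm of the long wall and 52 mm of the short one. Handle: see tray_grip
- tray_grip (a point): centre of the tray's pale wooden handle bar, the point to grasp, 125 mm above the underside. The bar runs along the tray's x over its middle, 188 mm long, 18 mm wide (y), 22 mm tall, carried by an upright 22 mm wide at each end; beside and under it is free for fingers. Axes as the tray's
- tray_corner (a point): inner floor point of the scoop corner (+96, +66, +4 mm from the tray's origin); axes as the tray's
- foot_a (a point): outer bottom corner of the tray at (+100, +70, 0) mm from its origin
- foot_b (a point): outer bottom corner of the tray at (+100, -70, 0) mm from its origin
- foot_c (a point): outer bottom corner of the tray at (-100, +70, 0) mm from its origin
- foot_d (a point): outer bottom corner of the tray at (-100, -70, 0) mm from its origin
- disc0_mid (a point): centre of a white glazed ceramic disc, 30 mm diameter, 12 mm thick, about 20 g, lying loose and flat on the tray floor; slippery (friction coefficient on the tray about 0.2, so it slides at 10 to 14 degrees of slope, and along a wall a little later)
- disc1_mid (a point): centre of a white glazed ceramic disc, 30 mm diameter, 12 mm thick, about 20 g, lying loose and flat on the tray floor; slippery (friction coefficient on the tray about 0.2, so it slides at 10 to 14 degrees of slope, and along a wall a little later)
- disc2_mid (a point): centre of a white glazed ceramic disc, 30 mm diameter, 12 mm thick, about 20 g, lying loose and flat on the tray floor; slippery (friction coefficient on the tray about 0.2, so it slides at 10 to 14 degrees of slope, and along a wall a little later)
- disc3_mid (a point): centre of a white glazed ceramic disc, 30 mm diameter, 12 mm thick, about 20 g, lying loose and flat on the tray floor; slippery (friction coefficient on the tray about 0.2, so it slides at 10 to 14 degrees of slope, and along a wall a little later)
- disc0: the same disc; origin at the centre of its underside, z along its axis
- disc1: the same disc; origin at the centre of its underside, z along its axis
- disc2: the same disc; origin at the centre of its underside, z along its axis
- disc3: the same disc; origin at the centre of its underside, z along its axis
- jar: origin under the middle of an amber glass jar with a steel lid, 60 mm diameter, 85 mm tall, standing on the bench; bystander
- bowl: origin under the middle of a small terracotta bowl, 100 mm diameter, 45 mm tall, standing on the bench; bystander
- paddle: a wooden paddle (spatula) lying on the bench, low; bystander

How it is judged:
On the way, in this order (a step that is already met when the one before it is completed fails the run):
1. the tray is lifted clear of the bench (height (world z) of each of foot_a, foot_b, foot_c, foot_d above 0.02 m), for 0.2 s.
2. the tray is tilted and all four discs have slid into the scoop corner (all of step 1 and distance between each of disc0_mid, disc1_mid, disc2_mid, disc3_mid and tray_corner below 0.09 m and angle between tray's own z axis and vertical between 0.26 and 1 rad), for 0.3 s.
At the end, for the whole second after the job is handed in: fingers hold the tray (over 1 N), no bystander bears on it (under 0.1 N); its four bottom corners are over 20 mm above the bench; it is tilted 15 to 57 degrees; every disc centre is within 90 mm of tray_corner; tray and discs are at rest (under 50 mm/s, 0.3 rad/s) (all of step 2 and contact force between the fingers and tray above 1 N and contact force between tray and jar below 0.1 N and contact force between tray and bowl below 0.1 N and contact force between tray and paddle below 0.1 N and linear speed of each of tray, disc0, disc1, disc2, disc3 below 0.05 m/s and angular speed of tray below 0.3 rad/s); the arm keeps its last pose, push and grip.
It fails at once if a bystander (jar, bowl, paddle) is moved more than 30 mm (distance of any of jar, bowl, paddle from where it was at the start of the episode above 0.03 m).
It fails at once if the robot touches a disc (more than 0.5 N) (contact force between any of the fingers, the arm and disc0 above 0.5 N or contact force between any of the fingers, the arm and disc1 above 0.5 N or contact force between any of the fingers, the arm and disc2 above 0.5 N or contact force between any of the fingers, the arm and disc3 above 0.5 N).
It also fails if it takes over 38 s, if anything falls off the work surface, if the arm or the gripper's body presses on something with over 40 N, if the wrist force passes 120 N, or if a joint passes its speed limit or range.

## Working session

There is one attempt and no reset: what is moved stays moved. The work goes in short steps, Python scripts to look and compute and a tool call to move; the robot and the scene stay as the last step left them, time stands still between calls to the robot, and variables do not carry over. Pictures are saved under pics/ and viewed, at most 10 in all, crops included, and the job is handed in when it is done.

Besides the shell and the picture viewer there is one more tool, called after "Call:" as name(argument=value, ...), one argument or row to a line, values as JSON. carry_out: Moves the arm, as the interface text tells. Shift numbers are shares of 0.5 m and turn numbers shares of 90 degrees, none past 1 either way. Its arguments: {"type":"object","properties":{"plan":{"type":"array","items":{"type":"array","items":{"type":"number"}}},"grip_force":{"type":"number"}},"required":["plan"]}

```bash
mkdir -p pics; ls; cat > h.py <<'E'
import numpy as np,cv2
from station import r
from scipy.spatial.transform import Rotation as R
def rot(a):
    a=np.array(a,float)
    return a if a.shape==(3,3) else (R.from_rotvec(a).as_matrix() if a.size==3 else R.from_quat(a).as_matrix())
def cast(c,u,v,z):
    d=np.linalg.inv(c['mtx'])@np.array([u,v,1.]); d=rot(c['attitude'])@(d*[1,-1,-1])
    e=np.array(c['eye']); return e+d*(z-e[2])/d[2]
def proj(c,p):
    q=rot(c['attitude']).T@(np.array(p)-c['eye']); q=np.array(c['mtx'])@(q*[1,-1,-1]); return q[:2]/q[2]
E
python3 - <<'E'
from h import *
for n in('top','side'):
    c=r.camera(n); cv2.imwrite(f'pics/{n}0.png',c['frame']); print(n,[ (k,np.array(v).tolist()) for k,v in c.items() if k!='frame'])
print(r.get_state(), r.grasp_offset)
E
```

```text
pics
top [('mtx', [[594.3082784940012, 0.0, 317.3549863548912], [0.0, 594.3082784940012, 236.630845074077], [0.0, 0.0, 1.0]]), ('eye', [0.46010834605782547, -0.03410708036223473, 1.417390518293296]), ('attitude', [0.07828999230896956, -0.0703774182233797, -1.55312236651553])]
side [('mtx', [[539.4892156394227, 0.0, 323.8146937993713], [0.0, 539.4892156394227, 239.37093052748685], [0.0, 0.0, 1.0]]), ('eye', [0.04076928319483709, -0.7467141578647419, 0.7184659951441894]), ('attitude', [0.9395061711743952, -0.29852087003135763, -0.5846470530079396])]
{'t': 0.1, 'qpos': array([ 1.45470531e+00,  4.07861028e-02,  8.39058517e-02, -3.99473785e-04,
       -1.61552037e+00, -3.33700564e-01]), 'joint_vel': array([-0.00072639, -0.00017189,  0.00161157,  0.00096473,  0.00211833,
       -0.00062659]), 'tau': array([-4.63014498e-03, -3.69345331e+01,  3.48286164e+01,  6.95154771e+00,
       -4.56026173e-03,  9.68012358e-06]), 'tcp_pos': array([0.26067407, 0.54008162, 0.23035834]), 'tcp_rot': array([ 3.06088826e+00, -7.00198008e-01, -3.49348618e-04]), 'ft_force': array([0.43974008, 0.3019634 , 0.17303965]), 'moment': array([-0.00548978, -0.00367546,  0.03730934]), 'grasp_force': 0.0, 'finger_gap': 0.0854740703875418} 0.0187
```

View pics/top0.png

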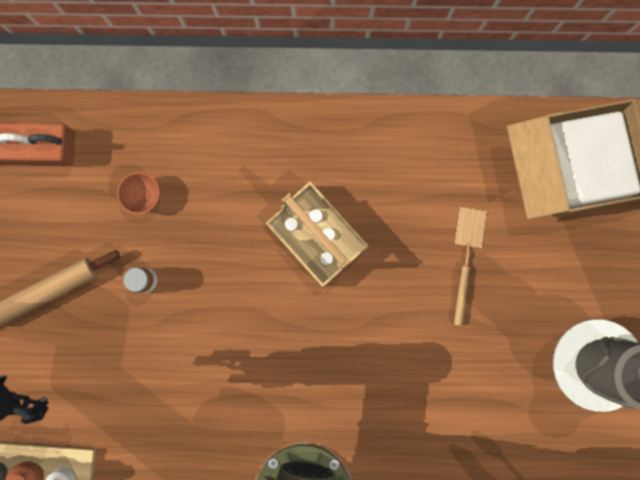

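View pics/side0.png

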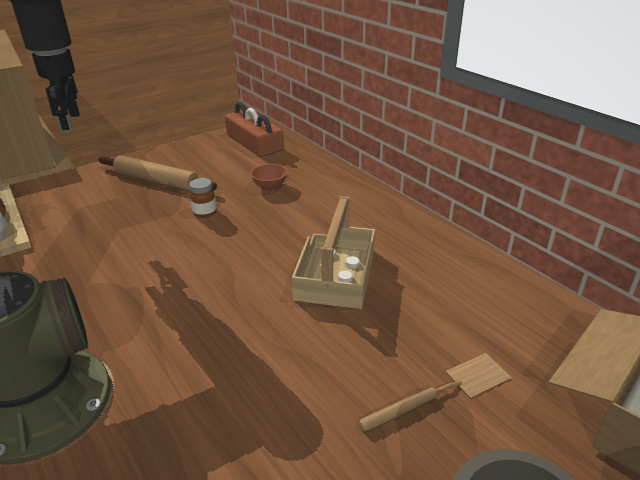

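The top view shows the tray with rim corners near (312,184), (368,244), (323,285) and (267,223). The bar runs from (287,198) to (343,262), with the discs at about (291,224), (316,215), (330,234) and (327,258). The jar is at (139,280), the bowl at (138,193) and the paddle at (465,265), all well clear. In the side view the tray is at about (335,265). I need a zoom to find the scoop corner.

```bash
python3 - <<'E'
from h import *
a=cv2.imread('pics/top0.png')[170:300,255:385]; b=cv2.imread('pics/side0.png')[190:320,275:395]
f=lambda x:cv2.resize(x,(400,600*2//3),interpolation=cv2.INTER_CUBIC)
cv2.imwrite('pics/zoom.png',np.hstack([f(a),f(b)]))
class C(dict):pass
c=r.camera('top')
hsv=cv2.cvtColor(c['frame'],cv2.COLOR_BGR2HSV)
A=cast(c,287,198,.136);B=cast(c,345,263,.136)
print(A,B,np.linalg.norm(A-B),np.degrees(np.arctan2(*(B-A)[1::-1])),(A+B)/2)
for p in[(312,184),(368,244),(323,285),(267,223)]:print(cast(c,*p,.06),cast(c,*p,.032))
E
```

```text
[0.66547927 0.04094692 0.136     ] [ 0.52582906 -0.08717126  0.136     ] 0.1895163502580056 -137.46604349018756 [ 0.59565417 -0.02311217  0.136     ]
[ 0.71131779 -0.01175345  0.06      ] [ 0.71649969 -0.01129234  0.032     ]
[ 0.57412526 -0.14245857  0.06      ] [ 0.57647718 -0.14469363  0.032     ]
[ 0.47880968 -0.04086064  0.06      ] [ 0.47919544 -0.04099995  0.032     ]
[0.61881587 0.09016042 0.06      ] [0.62208966 0.09272379 0.032     ]
```

View pics/zoom.png

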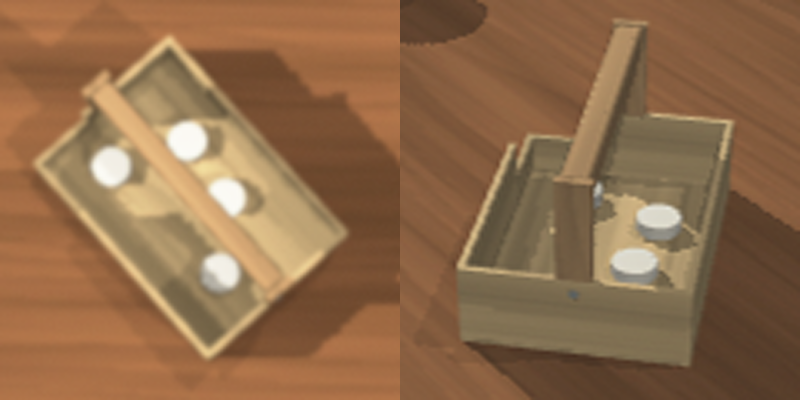

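```bash
python3 - <<'E'
from h import *
c=r.camera('side');t=r.camera('top')
o=np.array([.5957,-.0231,0]);a=np.radians(42.5)
def W(x,y,z): return o+[x*np.cos(a)-y*np.sin(a),x*np.sin(a)+y*np.cos(a),z]
for x,y in[(.1,.07),(.1,-.07),(-.1,.07),(-.1,-.07)]:
    for cam,off,s in((t,(255,170),400/130),(c,(275,190),(400/120,400/130))):
        print((x,y),[((proj(cam,W(x,y,z))-off)*s).round().tolist() for z in(.06,.032,0)],end=' ')
    print()
# bright-disc centres in tray frame
f=t['frame'];hsv=cv2.cvtColor(f,cv2.COLOR_BGR2HSV)
m=((hsv[...,1]<40)&(hsv[...,2]>170)).astype(np.uint8);m[:180]=0;m[290:]=0;m[:,:260]=0;m[:,375:]=0
n,_,st,ce=cv2.connectedComponentsWithStats(m)
for i in range(1,n):
    if st[i,4]>20:
        p=cast(t,*ce[i],.016)-o; print(st[i,4],(p[0]*np.cos(a)+p[1]*np.sin(a)).round(3),(-p[0]*np.sin(a)+p[1]*np.cos(a)).round(3))
g=lambda x,w,h:cv2.resize(x,(w,h),interpolation=cv2.INTER_CUBIC)
cv2.imwrite('pics/zoom2.png',np.hstack([g(f[175:235,260:340],533,400),g(c['frame'][220:260,300:325],250,400)]))
E
```

```text
(0.1, 0.07) [[29.0, 159.0], [33.0, 163.0], [36.0, 168.0]] (0.1, 0.07) [[129.0, 104.0], [130.0, 136.0], [131.0, 171.0]] 
(0.1, -0.07) [[169.0, 36.0], [170.0, 43.0], [171.0, 50.0]] (0.1, -0.07) [[335.0, 124.0], [334.0, 156.0], [331.0, 191.0]] 
(-0.1, 0.07) [[207.0, 359.0], [207.0, 360.0], [206.0, 360.0]] (-0.1, 0.07) [[57.0, 272.0], [59.0, 306.0], [61.0, 344.0]] 
(-0.1, -0.07) [[347.0, 234.0], [344.0, 237.0], [341.0, 240.0]] (-0.1, -0.07) [[294.0, 298.0], [292.0, 332.0], [291.0, 370.0]] 
116 0.037 -0.031
116 0.061 0.026
89 -0.015 -0.027
108 -0.055 0.017
```

View pics/zoom2.png

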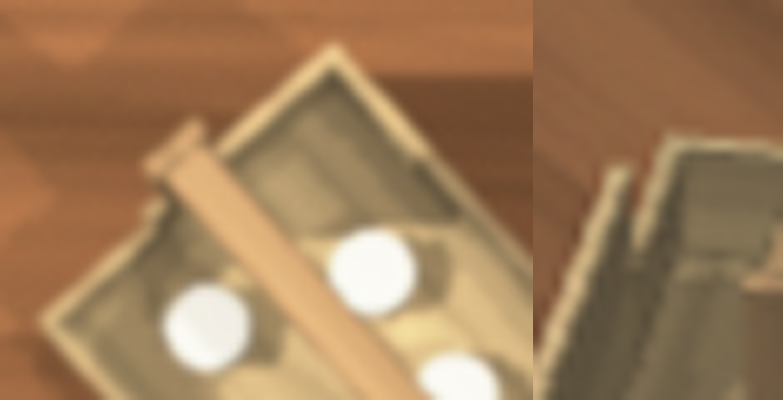

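The side zoom puts the left corner rim at 32 mm height: it projects at (130,136), which matches what I see. So the scoop is the left corner in the top view, which makes the tray yaw 42.5° and its origin about (0.596, -0.023). Next I compute the approach.

```bash
cat >> h.py <<'E'
def yawR(deg): # tool down, x at yaw
    a=np.radians(deg); x=[np.cos(a),np.sin(a),0]; z=[0,0,-1]; return np.array([x,np.cross(z,x),z]).T
def rel(p,Rt,p0=None,R0=None):
    s=r.get_state(); p0=s['tcp_pos'] if p0 is None else p0; R0=rot(s['tcp_rot']) if R0 is None else R0
    w=R.from_matrix(R0.T@Rt).as_rotvec()/(np.pi/2); d=R0.T@(np.array(p)-p0)/.5
    return np.r_[w,d].round(3).tolist()
E
python3 - <<'E'
from h import *
print(rel([.45,.2,.25],yawR(-85)))
print(rel([.5957,-.0231,.22],yawR(-137.5),np.array([.45,.2,.25]),yawR(-85)))
E
```

```text
[0.0, -0.0, 0.658, 0.637, 0.448, -0.038]
[0.0, 0.0, 0.583, 0.47, -0.251, 0.06]
```

Call:
carry_out(
  plan=[
    [0,0,0.11,0.11,0.075,-0.01,0],
    [0,0,0.22,0.22,0.15,-0.02,0],
    [0,0,0.33,0.32,0.225,-0.02,0],
    [0,0,0.44,0.43,0.3,-0.03,0],
    [0,0,0.55,0.54,0.375,-0.035,0],
    [0,0,0.658,0.637,0.448,-0.038,0],
    [0,0,0.658,0.637,0.448,-0.038,0],
    [0,0,0.658,0.637,0.448,-0.038,0],
    [0,0,0.658,0.637,0.448,-0.038,0],
    [0,0,0.658,0.637,0.448,-0.038,0],
  ],
  grip_force=110,
)

```text
t: 1.5
tcp_pos: [0.4498, 0.2011, 0.2501]
tcp_rot: [2.318, -2.12, -0.0]
ft_force: [-0.6, -0.0, 0.0]
finger_gap: 0.0852
grasp_force: 0.0
```

Call:
carry_out(
  plan=[
    [0,0,0.1,0.08,-0.04,0.0,0],
    [0,0,0.2,0.16,-0.08,0.01,0],
    [0,0,0.3,0.24,-0.13,0.02,0],
    [0,0,0.4,0.32,-0.17,0.03,0],
    [0,0,0.5,0.4,-0.215,0.04,0],
    [0,0,0.583,0.47,-0.251,0.06,0],
    [0,0,0.583,0.47,-0.251,0.06,0],
    [0,0,0.583,0.47,-0.251,0.06,0],
    [0,0,0.583,0.47,-0.251,0.06,0],
    [0,0,0.583,0.47,-0.251,0.06,0],
  ],
)

```text
t: 2.75
tcp_pos: [0.5957, -0.0221, 0.2209]
tcp_rot: [-1.142, 2.926, -0.0]
ft_force: [0.6, 0.5, 0.3]
finger_gap: 0.0856
grasp_force: 0.0
```

```bash
python3 - <<'E'
from h import *
s=r.get_state();print(s['t'],s['tcp_pos'],s['qpos'],s['ft_force'])
print(rel([.5957,-.0231,.105],yawR(-137.5)))
c=r.camera('side')['frame'][150:330,230:470];cv2.imwrite('pics/s1.png',cv2.resize(c,(800,600)))
E
```

```text
2.75 [ 0.59570651 -0.02209214  0.22094443] [ 2.98911283e-01  2.80482278e-02  5.35879301e-02  1.04259466e-04
 -1.59532355e+00 -1.12548734e+00] [0.64803385 0.5257091  0.28422259]
[-0.0, 0.001, 0.002, 0.002, -0.001, 0.232]
```

View pics/s1.png

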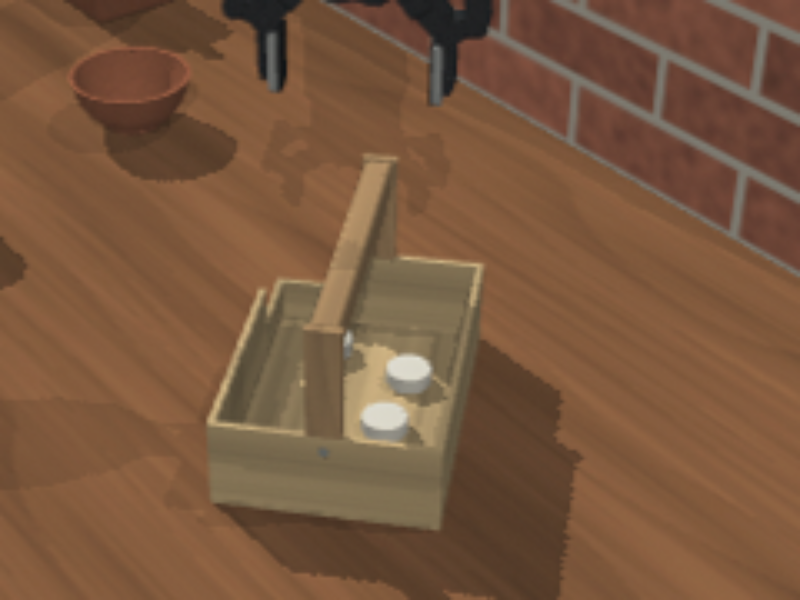

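The open fingers, at about (272,60) and (437,75), straddle the bar at around (355,240). I descend and close.

Call:
carry_out(
  plan=[
    [0,0,0,0,0,0.05,0],
    [0,0,0,0,0,0.1,0],
    [0,0,0,0,0,0.15,0],
    [0,0,0,0,0,0.2,0],
    [0,0,0,0,0,0.232,0],
    [0,0,0,0,0,0.232,0],
    [0,0,0,0,0,0.232,0.3],
    [0,0,0,0,0,0.232,0.5],
    [0,0,0,0,0,0.232,0.6],
    [0,0,0,0,0,0.232,0.7],
    [0,0,0,0,0,0.232,0.8],
    [0,0,0,0,0,0.232,1],
    [0,0,0,0,0,0.232,1],
    [0,0,0,0,0,0.232,1],
    [0,0,0,0,0,0.232,1],
  ],
  grip_force=110,
)

```text
t: 4.68
tcp_pos: [0.5958, -0.023, 0.1043]
tcp_rot: [1.14, -2.928, -0.0]
ft_force: [-1.0, 2.1, 0.0]
finger_gap: 0.0167
grasp_force: 107.7
```

Call:
carry_out(
  plan=[
    [0,0,0,0,0,-0.02,1],
    [0,0,0,0,0,-0.05,1],
    [0,0,0,0,0,-0.09,1],
    [0,0,0,0,0,-0.13,1],
    [0,0,0,0.01,0.01,-0.17,1],
    [0,0,0,0.03,0.03,-0.21,1],
    [0,0,0,0.05,0.05,-0.25,1],
    [0,0,0,0.065,0.06,-0.29,1],
    [0,0,0,0.074,0.068,-0.32,1],
    [0,0,0,0.074,0.068,-0.34,1],
    [0,0,0,0.074,0.068,-0.34,1],
    [0,0,0,0.074,0.068,-0.34,1],
    [0,0,0,0.074,0.068,-0.34,1],
    [0,0,0,0.074,0.068,-0.34,1],
  ],
)

```text
t: 6.42
tcp_pos: [0.5455, -0.023, 0.2738]
tcp_rot: [1.139, -2.927, 0.0]
ft_force: [-0.4, 0.2, -4.2]
finger_gap: 0.0165
grasp_force: 107.6
```

```bash
python3 - <<'E'
from h import *
s=r.get_state();print(s['t'],s['tcp_pos'],s['finger_gap'],s['ft_force'],s['moment'])
# tool axes: x=-tray x, y=+tray y, z down. tilt toward tray dir phi (deg from x)
for phi,T in((60,20),(60,35),(30,35),(30,38)):
    d=np.array([-np.cos(np.radians(phi)),np.sin(np.radians(phi)),0])  # downhill in tool axes
    up=np.array([0,0,-1]); w=np.cross(up,d)*np.radians(T)
    print(phi,T,(w/(np.pi/2)).round(3), 'check tool z of d after (pos=down):',(R.from_rotvec(w).apply(d)[2]))
c=r.camera('side')['frame'][60:300,190:510];cv2.imwrite('pics/s2.png',cv2.resize(c,(800,600)))
E
```

```text
6.425 [ 0.54551314 -0.0230326   0.27376521] 0.016486401927257022 [-0.41420155  0.20356105 -4.22512241] [0.03845709 0.03061855 0.04864685]
60 20 [0.192 0.111 0.   ] check tool z of d after (pos=down): 0.3420201433256687
60 35 [0.337 0.194 0.   ] check tool z of d after (pos=down): 0.5735764363510462
30 35 [0.194 0.337 0.   ] check tool z of d after (pos=down): 0.573576436351046
30 38 [0.211 0.366 0.   ] check tool z of d after (pos=down): 0.6156614753256584
```

View pics/s2.png

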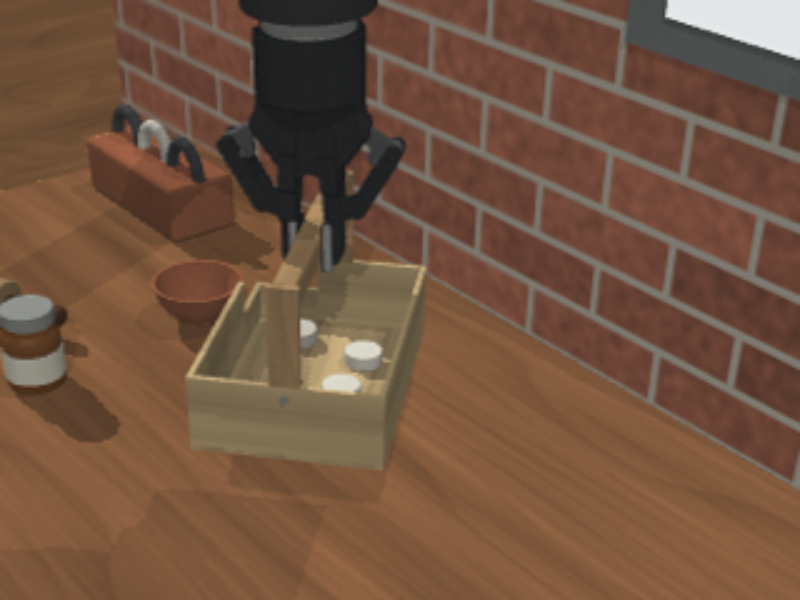

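The tray is held level and off the bench, and the bystanders are well clear. I tip it first mostly toward +y (60° from its x), then look.

Call:
carry_out(
  plan=[
    [0.03,0.02,0,0,0,0,1],
    [0.06,0.035,0,0,0,0,1],
    [0.09,0.05,0,0,0,0,1],
    [0.115,0.066,0,0,0,0,1],
    [0.14,0.08,0,0,0,0,1],
    [0.165,0.095,0,0,0,0,1],
    [0.19,0.11,0,0,0,0,1],
    [0.21,0.12,0,0,0,0,1],
    [0.23,0.133,0,0,0,0,1],
    [0.25,0.145,0,0,0,0,1],
    [0.27,0.155,0,0,0,0,1],
    [0.27,0.155,0,0,0,0,1],
    [0.27,0.155,0,0,0,0,1],
    [0.27,0.155,0,0,0,0,1],
    [0.27,0.155,0,0,0,0,1],
    [0.27,0.155,0,0,0,0,1],
  ],
)

```text
t: 8.48
tcp_pos: [0.5456, -0.0231, 0.2744]
tcp_rot: [1.081, -2.777, 0.735]
ft_force: [-0.7, 1.0, -3.9]
finger_gap: 0.0165
grasp_force: 107.7
```

```bash
cat > look.py <<'E'
import sys
from h import *
s=r.get_state();print(s['t'],s['tcp_pos'],s['finger_gap'],s['qpos'].round(2))
T=rot(s['tcp_rot']); M=np.array([-T[:,0],T[:,1],-T[:,2]]).T # tray axes
g=s['tcp_pos']-T[:,2]*r.grasp_offset; o=g-M[:,2]*.125
print('tilt',np.degrees(np.arccos(M[2,2])),'feet',[(o+M@[x,y,0])[2].round(3) for x in(.1,-.1) for y in(.07,-.07)])
t=r.camera('top');c=r.camera('side')
hsv=cv2.cvtColor(t['frame'],cv2.COLOR_BGR2HSV)
u0,v0=proj(t,o).astype(int)
m=((hsv[...,1]<45)&(hsv[...,2]>140)).astype(np.uint8);k=np.zeros_like(m);k[v0-65:v0+65,u0-65:u0+65]=1;m*=k
n,_,st,ce=cv2.connectedComponentsWithStats(m)
for i in range(1,n):
    if st[i,4]>20:
        d=cast(t,*ce[i],0)-t['eye']; e=t['eye']; nn=M[:,2]; p0=o+nn*.016
        p=e+d*(nn@(p0-e))/(nn@d); q=M.T@(p-o); print(st[i,4],q.round(3),'dist',np.linalg.norm(q[:2]-[.096,.066]).round(3))
u1,v1=proj(c,o).astype(int)
a=t['frame'][v0-65:v0+65,u0-65:u0+65];b=c['frame'][v1-65:v1+65,u1-65:u1+65]
cv2.imwrite(sys.argv[1],np.hstack([cv2.resize(x,(400,400),interpolation=cv2.INTER_CUBIC) for x in(a,b)]))
E
python3 look.py pics/l1.png
```

```text
8.475 [ 0.54557484 -0.02309283  0.27441536] 0.01651642136287029 [ 0.6  -0.15 -0.25  0.45 -1.66 -1.43]
tilt 28.018546114303764 feet [np.float64(0.129), np.float64(0.186), np.float64(0.175), np.float64(0.232)]
42 [0.082 0.023 0.016] dist 0.045
```

View pics/l1.png

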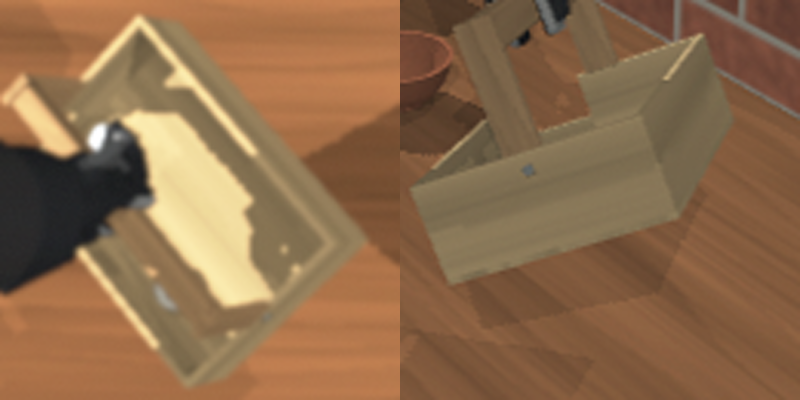

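One disc is near the corner by the upright at (97,137). Another is by the +y wall at (163,297), and the rest are hidden under the gripper. I now turn the downhill direction toward +x at 35°.

```bash
python3 - <<'E'
from h import *
w1=np.array([.27,.155,0]);q=np.pi/2
for phi,T in((30,35),(30,40)):
    w2=np.array([np.sin(np.radians(phi)),np.cos(np.radians(phi)),0])*T/90
    x=(R.from_rotvec(-w1*q)*R.from_rotvec(w2*q)).as_rotvec()/q; print(x.round(3))
E
```

```text
[-0.069  0.176 -0.047]
[-0.04   0.223 -0.053]
```

Call:
carry_out(
  plan=[
    [-0.01,0.025,-0.007,0,0,0,1],
    [-0.02,0.05,-0.014,0,0,0,1],
    [-0.03,0.075,-0.02,0,0,0,1],
    [-0.04,0.1,-0.027,0,0,0,1],
    [-0.05,0.125,-0.034,0,0,0,1],
    [-0.06,0.15,-0.04,0,0,0,1],
    [-0.07,0.176,-0.047,0,0,0,1],
    [-0.07,0.176,-0.047,0,0,0,1],
    [-0.07,0.176,-0.047,0,0,0,1],
    [-0.07,0.176,-0.047,0,0,0,1],
    [-0.07,0.176,-0.047,0,0,0,1],
    [-0.07,0.176,-0.047,0,0,0,1],
    [-0.07,0.176,-0.047,0,0,0,1],
    [-0.07,0.176,-0.047,0,0,0,1],
  ],
)

```text
t: 10.32
tcp_pos: [0.5455, -0.023, 0.2744]
tcp_rot: [0.974, -2.5, 0.659]
ft_force: [0.5, 0.5, -3.1]
finger_gap: 0.0167
grasp_force: 107.8
```

```bash
python3 look.py pics/l2.png
```

```text
10.325 [ 0.54554779 -0.02300707  0.27435073] 0.016687562132712715 [ 0.56  0.11 -0.01  0.4  -1.91 -1.34]
tilt 34.977869607829014 feet [np.float64(0.118), np.float64(0.158), np.float64(0.217), np.float64(0.257)]
185 [0.037 0.054 0.016] dist 0.06
```

View pics/l2.png

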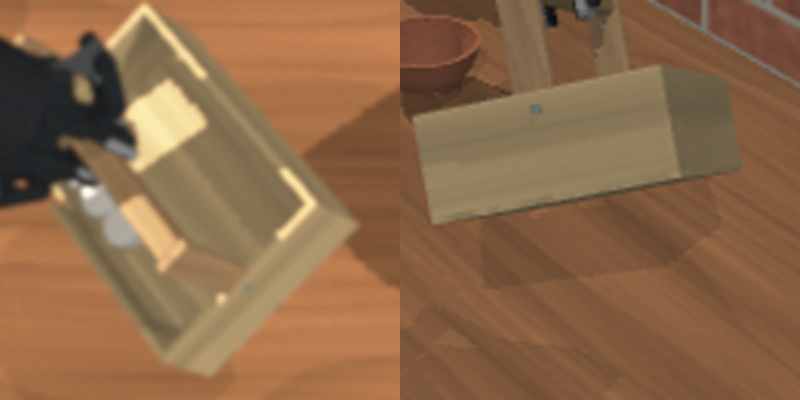

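Two discs in line along the +y wall are visible at about (95,200) and (122,228), and two are hidden in the corner under the gripper. I check the farthest one against 90 mm, and check the tray for slip in the grip by its corners.

```bash
python3 - <<'E'
from h import *
s=r.get_state();T=rot(s['tcp_rot']); M=np.array([-T[:,0],T[:,1],-T[:,2]]).T
o=s['tcp_pos']-T[:,2]*r.grasp_offset-M[:,2]*.125
t=r.camera('top');e=t['eye'];u0,v0=proj(t,o).astype(int)
for u,v in((95,200),(122,228)):
    d=cast(t,u0-65+u*.325,v0-65+v*.325,0)-e;n=M[:,2];p=e+d*(n@(o+n*.016-e))/(n@d);q=M.T@(p-o);print(q.round(3),np.linalg.norm(q[:2]-[.096,.066]))
for p in((-.1,.07,.06),(-.1,-.07,.06),(.1,-.07,.06),(-.1,.07,0)):
    print(p,((proj(t,o+M@p)-[u0-65,v0-65])/.325).round())
print(t['frame'].shape)
E
```

```text
[0.052 0.054 0.016] 0.045521228112281466
[0.02  0.051 0.016] 0.07734388698806835
(-0.1, 0.07, 0.06) [162. 365.]
(-0.1, -0.07, 0.06) [316. 207.]
(0.1, -0.07, 0.06) [144.   6.]
(-0.1, 0.07, 0) [211. 379.]
(480, 640, 3)
```

The tray corners match the prediction, so there is no slip. The discs sit at 46 and 77 mm from the corner, as planned for a row of three along the wall with the fourth beside the corner one. The visible rest of the tray is empty, so I hand the job in.

```bash
python3 -c "
from station import r
print(r.job_done())"
```

```text
the job is handed in; nothing more can be done
None
```

I handed the job in with the tray held steady in the air at 35°, about 118 mm clear of the bench at its lowest corner, and the jar, bowl and paddle left alone; two discs measured 46 and 77 mm from the scoop corner, the other two were hidden under the gripper and I take them to be in that corner, and the hand-in returned no verdict.

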